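# Make up the grinding-ball charge in the pan that is still short

### The job

Two spring pans check the loads of steel grinding media for the mill: a pan with its full charge sinks onto its stop, and one of the two still stands high because its charge is short. Take the scoop by its grip, pour all five balls into the pan that is still up so that it drops onto its stop, then set the empty scoop down upright on the bench. Leave the full pan's load and the other things on the bench as they are.

Things in the scene. Friction and masses are not known exactly. Their poses are not given: they have to be found in the camera images.
- scoop_grip (a point): Middle of the scoop's upright black grip block: 18 mm (x) by 30 mm (y), from 51 to 95 mm above the scoop's underside; this point is 75 mm above the underside, over the scoop's centre. The block stands on a flat bridge across the walls at mid-length. x points to the open pouring end, z is up when the scoop stands level.
- scoop_lip (a point): Middle of the floor's edge at the open pouring end: 54 mm ahead (x) of the grip point and 52 mm below it. The floor, 46 mm wide inside, rises towards this end by 0.14 rad, so the balls stay at the back while the scoop is level; tipped nose-down by clearly more than that they roll out under the bridge. The side walls reach 23 mm below this point.
- pan_a_floor (a point): Centre of the inner floor of spring pan A, moving with it: a round steel dish, 136 mm outside, 130 mm inside, rim 30 mm above this point, on a grey round base fixed to the bench. Floor at z = 54 mm when up, 34 mm on its stop. A thin upright post (94 mm tall) stands 83 mm from the centre, along this point's x axis.
- pan_b_floor (a point): The same for spring pan B, identical to A.
- pan_a (a joint): How far pan A has sunk (m): 0 = up, 0.020 = down on its hard lower stop. It starts to sink at a load of about 95 g and rests on the stop from about 140 g. At the start one pan is down and the other is up.
- pan_b (a joint): The same for pan B.
- cylinder_wide_center (a point): Centre of the wide steel grinding cylinder, 36 mm across, 30 mm tall, about 240 g, standing in one of the pans (either one).
- cylinder_slim_center (a point): Centre of the slim steel grinding cylinder, 20 mm across, 30 mm tall, about 73 g, standing in the other pan. It may fall over there.
- ball_0_center (a point): Centre of steel grinding ball 1 of five, alike, 18 mm across, about 24 g; starts in the scoop.
- ball_1_center (a point): Centre of steel grinding ball 2 of five, alike, 18 mm across, about 24 g; starts in the scoop.
- ball_2_center (a point): Centre of steel grinding ball 3 of five, alike, 18 mm across, about 24 g; starts in the scoop.
- ball_3_center (a point): Centre of steel grinding ball 4 of five, alike, 18 mm across, about 24 g; starts in the scoop.
- ball_4_center (a point): Centre of steel grinding ball 5 of five, alike, 18 mm across, about 24 g; starts in the scoop.
- vial: Bystander: small capped glass vial, 23 mm wide, 50 mm tall; origin at the centre of its underside.
- jar: Bystander: clear jar with a wide screw cap, 47 mm wide, 80 mm tall; origin at the centre of its underside.
- tape: Bystander: roll of tape lying flat, 90 mm across, 19 mm high; origin at the centre of its underside.
- box_small: Bystander: plain small card box, 32 x 52 x 20 mm; origin at the centre of its underside.
- cassette: Bystander: black nozzle cassette, 32 x 110 x 34 mm; origin at the centre of its underside.
- scoop: Pouring scoop: a straight aluminium channel 110 mm long (x), 52 mm wide (y), walls 46 mm high, closed at the back, open at the front (+x), with an upright grip over its middle. 150 g. Origin at the centre of its flat underside, z up. It starts standing on the bench with the five balls in it.
Not all that is in view belongs to the job. Leave any blue look-alike of the part that bears cylinder_wide_center alone.

How it is judged:
By the outcome, as a careful person would: the job done as asked, in the order asked, and still so for the second after the job is handed in, with the robot touching nothing.
It also fails if it takes over 48 s, if anything falls off the work surface, if the arm or the gripper's body presses on something with over 40 N, if the wrist force passes 120 N, or if a joint passes its speed limit or range.

### The arm

A 6-joint arm with a two-finger parallel gripper is mounted at the origin on a cart in front of the work surface, level with it; the furniture and walls round the work are solid. World frame = base frame: x ahead of the robot, y to its left, z up, the work surface at z = 0. Lengths are in m, angles in rad, forces in N, time in s.
With the tool pointing down it reaches from about 0.325 to 0.85 m from the base axis. Payload 4.4 kg.
Tool frame: the origin (TCP) lies midway between the tips of the shut fingers; the grasp point (between the pads) lies env.pinch_z behind it (env.pinch_z is the distance from the TCP to the grasp point, in m); z points along the fingers, y is the direction in which the jaws open and shut (so a half turn about z gives the same grasp; the last joint's range is limited). The gripper opens to 94 mm and grips with 3 to 60 N. Pads are 16 mm wide; open, the fingers measure 119 mm over their backs; the gripper's body (75 mm by 177 mm) begins 78 mm behind the grasp point.
Start: joints at [-1.385, 0.207, 1.542, -0, 1.393, -0.15], TCP at [0.19, -0.543, 0.205] pointing down, gripper open.
Joint ranges: [-2.73, 2.73], [-0.86, 2.22], [0.23, 2.46], [-1.11, 4.25], [0.08, 2.63], [-2.82, 2.82]. Speed limits (rad/s): [2.79, 2.79, 3.14, 3.14, 3.14, 3.14].

### API

Orientations are given as a unit quaternion [x, y, z, w].
In Python, from station import env gives the robot as it stands.
- The arm moves only by the tool drive_tool, never from a script. Its argument "steps" is text: rows parted by semicolons, each of 6 numbers parted by spaces: the shift along the world's x, y, z each as a share of 0.3 m, from -1 to 1, then the turn, a rotation vector about the world's x, y, z each as a share of 30 degrees, from -1 to 1. In form: tx ty tz rx ry rz; .... A call has 1 to 8 rows; each row is the pose to reach, as a shift and turn from the pose commanded when the call began; what a row does not reach only later rows make up. A row lasts 1/10 s, in which the tool goes at most 50 mm and 8.59 degrees, less where a joint would pass 70% of its speed; a pose out of reach is approached as far as the arm can. A call with a number of a shift or a turn outside -1 to 1 is refused whole. A call with a gripper value outside its range is refused whole. "claw" is the opening in per cent of the stroke, from 0 (shut) to 100 (fully open), set as the call begins (left out, the last holds). The fingers move at their own pace and stop on an object; "squeeze" is the grip in N (left out, the last holds). Time passes only in rows, so rows that repeat a pose let the fingers close. It gives the time, the measured TCP pose, the force and the opening at its end, in the units of the state.
- env.observe(): the state, without advancing time (a new reading comes with each control period).
- env.grab_frame(name): name is "scene" or "top" or "wrist"; returns a dict with "img" (384x512x3 uint8, blue, green, red), "fx", "fy", "cx", "cy" (pixels), "R" (3x3) and "t" (3): a world point X has camera coordinates R X + t. Camera axes: x right, y down, z forward; pixel columns grow to the right and rows downward; lengths in m; the calibration is good to about 2 mm. The wrist camera is an equidistant fisheye: a pixel r from the principal point sees the ray r / f radians off the axis. A picture is of the moment at which its call begins. There is no depth.
- env.hand_in(): hands the job in, once; it reports no verdict.
Trained networks look in the newest picture that a camera, given by its name, has taken for a name from the list of things; names that differ only in an ending like _2 or _b are one class to them, and where a whole thing is asked for, a point or a joint stands for the part that bears it (a point fixed in the world has none). Each returns a list of dicts, best first, with "score" (0 to 1); they miss things now and then, are a little off and sometimes report something else, mostly with a low value. They report only what shows in the picture. A call takes as long as a camera call. They do not tell look-alikes from the thing itself.
- env.search_frame(camera, query): "centre" ([column, row] in pixels, amid what is visible of it).
- env.trace(camera, query): "pixels" (384x512 bool, what is visible of it) and "centre" ([column, row] in pixels, amid what is visible of it).
The state is a dict: "clock": time; "joint_positions": joint angles; "joint_vel": joint speeds; "joint_torque": joint torques, N m; "tcp_pos": TCP position; "tool_rot": TCP orientation; "wrist_force": force on the tool from outside, world axes, zero at the start; "moment": the same for the moment, N m; "grip_width": opening from 0.0 (shut) to 1.0 (fully open).
Only numpy, scipy, OpenCV 4.12 (cv2) and the standard library are available. Lean on these libraries where they do the work, as an engineer would, in place of code of your own. Each camera call takes 0.05 s, during which the arm holds its last target.

## Working session

There is one attempt and no reset: what is moved stays moved. The work goes in short steps, Python scripts to look and compute and a tool call to move; the robot and the scene stay as the last step left them, time stands still between calls to the robot, and variables do not carry over. Pictures are saved under pics/ and viewed, and the job is handed in when it is done.

Besides the shell and the picture viewer there is one more tool, called in YAML: its name, and indented under it one key for each argument. drive_tool: Moves the arm, as the interface text tells. Shift numbers are shares of 0.3 m and turn numbers shares of 30 degrees, none past 1 either way. Its arguments: {"type":"object","properties":{"steps":{"type":"string"},"claw":{"type":"number"},"squeeze":{"type":"number"}},"required":["steps"]}

```bash
ls; mkdir -p pics
cat > h.py <<'E'
import numpy as np,cv2
from station import env
def save(n,tag):
    f=env.grab_frame(n); cv2.imwrite(f'pics/{tag}.png',f['img']); return f
def ray(f,px,fish=False):
    R=np.array(f['R']);t=np.array(f['t'])
    u=(px[0]-f['cx'])/f['fx'];v=(px[1]-f['cy'])/f['fy']
    if fish:
        r=np.hypot(u,v); d=np.array([np.sin(r)*u/max(r,1e-9),np.sin(r)*v/max(r,1e-9),np.cos(r)])
    else: d=np.array([u,v,1.])
    return -R.T@t, R.T@d
def atz(f,px,z,fish=False):
    o,d=ray(f,px,fish); return o+d*(z-o[2])/d[2]
def proj(f,X):
    c=np.array(f['R'])@np.array(X)+np.array(f['t']); return f['fx']*c[0]/c[2]+f['cx'],f['fy']*c[1]/c[2]+f['cy']
E
python3 - <<'E'
from h import *
a=save('scene','s0');b=save('top','t0')
for n,f in (('scene',a),('top',b)):
    print(n,f['fx'],f['cx'],f['cy'],np.round(-np.array(f['R']).T@f['t'],3))
    for q in ['scoop_grip','scoop_lip','scoop','pan_a_floor','pan_b_floor','cylinder_wide_center','cylinder_slim_center','ball_0_center','vial','jar','tape','box_small','cassette']:
        print(q,[(np.round(d['centre'],1).tolist(),round(d['score'],2)) for d in env.search_frame(n,q)][:4])
print(env.observe(),env.pinch_z)
E
```

```text
pics
scene 488.63719223808073 248.2269238166367 179.10801384574202 [-0.078  0.636  1.234]
scoop_grip []
scoop_lip [([187.4, 293.1], 0.67)]
scoop [([187.0, 293.8], 0.59)]
pan_a_floor [([224.8, 203.8], 0.84), ([230.0, 206.6], 0.54)]
pan_b_floor [([274.8, 157.6], 0.96)]
cylinder_wide_center [([266.8, 162.3], 0.66)]
cylinder_slim_center []
ball_0_center []
vial [([248.8, 179.0], 0.48)]
jar [([188.3, 294.5], 0.51)]
tape [([285.0, 210.2], 0.78)]
box_small []
cassette [([153.0, 233.5], 0.77), ([222.2, 206.5], 0.62), ([271.9, 156.1], 0.48)]
top 402.1049935922646 250.8388230760149 194.74428390181154 [ 0.279 -0.106  1.407]
scoop_grip [([137.7, 207.1], 0.76)]
scoop_lip [([137.3, 208.8], 0.59)]
scoop [([137.9, 206.7], 0.69)]
pan_a_floor [([212.8, 185.2], 0.63)]
pan_b_floor [([289.6, 189.9], 0.81)]
cylinder_wide_center [([371.4, 222.1], 0.6), ([285.1, 192.6], 0.5), ([337.4, 221.8], 0.24)]
cylinder_slim_center [([208.5, 183.4], 0.47)]
ball_0_center []
vial []
jar [([337.2, 221.3], 0.44)]
tape [([249.1, 220.7], 0.72), ([290.0, 189.3], 0.69)]
box_small [([198.2, 227.0], 0.58), ([135.9, 207.0], 0.24), ([284.2, 190.5], 0.19)]
cassette [([165.9, 146.1], 0.8)]
{'clock': 1.4, 'joint_positions': array([-1.38448085e+00,  2.06617069e-01,  1.54150018e+00,  1.44865652e-05,
        1.39347254e+00, -1.50506965e-01]), 'joint_vel': array([-2.88916301e-03,  6.48062192e-04, -1.62304368e-03,  4.82597557e-04,
       -3.95812752e-05,  1.45982680e-03]), 'joint_torque': array([-1.14728950e-04, -3.70875263e+01, -2.81752789e+01,  6.98034139e-02,
        2.75042426e-02, -1.02537840e-05]), 'tcp_pos': array([ 0.19002376, -0.54270432,  0.20543688]), 'tool_rot': array([9.85852530e-01, 1.67615002e-01, 7.15419550e-06, 1.30390695e-06]), 'wrist_force': array([-0.33506164, -0.02876489, -0.7640725 ]), 'moment': array([-0.00916755,  0.03607457, -0.02097491]), 'grip_width': 0.9990466583451526} 0.0188
```

View images.

Run:
```python
import cv2
a=cv2.imread('pics/s0.png');b=cv2.imread('pics/t0.png')
cv2.imwrite('pics/s0z.png',cv2.resize(a[110:340,110:370],None,fx=3,fy=2.6,interpolation=cv2.INTER_CUBIC)[:600])
cv2.imwrite('pics/t0z.png',cv2.resize(b[110:270,100:400],None,fx=2.66,fy=2.66,interpolation=cv2.INTER_CUBIC))
```

```text
(no output)
```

View pics/s0z.png

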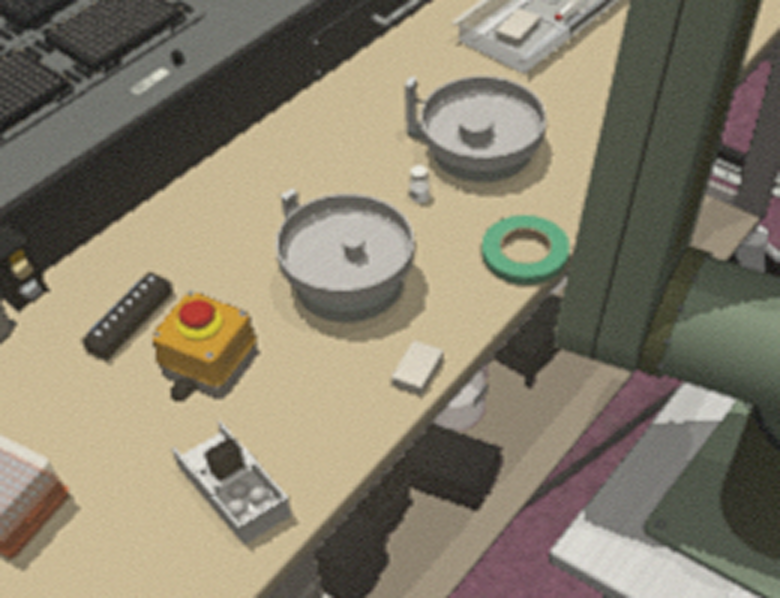

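View pics/t0z.png

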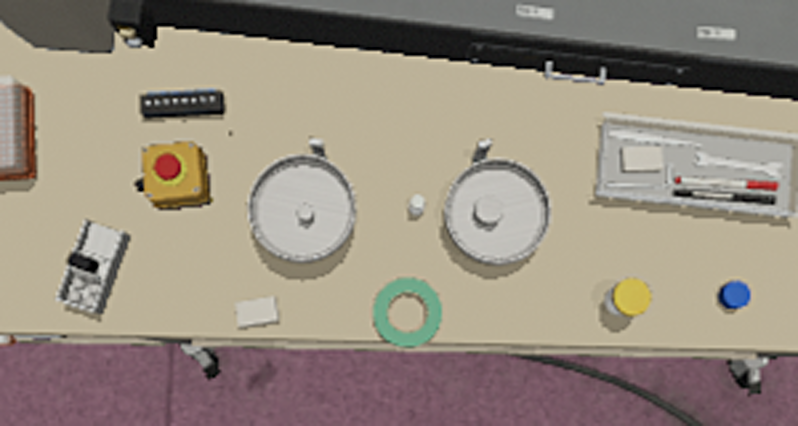

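View pics/t0.png

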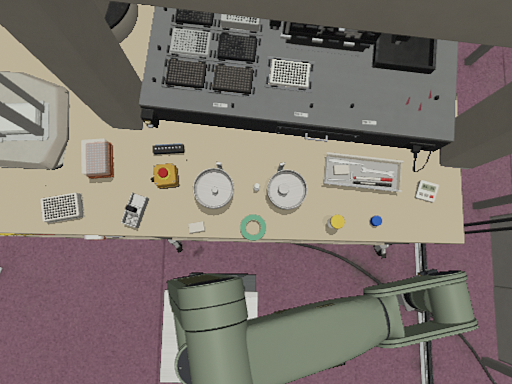

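Run:
```python
from h import *
from scipy.spatial.transform import Rotation as Ro
a=env.grab_frame('scene');b=env.grab_frame('top')
print(np.round(b['R'],3))
T=lambda z,u,v:np.round(atz(b,(100+u/2.66,110+v/2.66),z),3)
S=lambda z,u,v:np.round(atz(a,(110+u/3,110+v/2.6),z),3)
print('grip top',T(.095,83,262),S(.095,225,452))
print('lip/back corners top (wall top .046)',[T(.046,*p) for p in [(90,221),(130,236),(101,319),(59,302)]])
print('scene corners',[S(.046,*p) for p in [(175,450),(222,428),(290,498),(247,540)]])
print('panL rim',T(.084,302,208),S(.084,346,240),'floor slim',T(.069,305,214),S(.069,353,248))
print('panR rim',T(.064,496,209),S(.064,484,118))
print('post',T(.094,316,144),T(.094,485,144),S(.094,290,196))
print('button',T(.05,168,168),'box',T(.02,257,312),'tape',T(.019,407,312),'vial',T(.05,417,204),'edge',T(0,300,338))
s=env.trace('top','scoop_grip')
for d in s[:2]:
    p=d['pixels'];ys,xs=np.nonzero(p); print(d['score'],d['centre'],p.sum(),xs.min(),xs.max(),ys.min(),ys.max(),cv2.minAreaRect(np.c_[xs,ys].astype(np.float32)))
# dark pixel
im=b['img'];g=im[185:235,115:155].max(2); m=(g<70).astype(np.uint8)
ys,xs=np.nonzero(m);print(len(xs),xs.mean()+115,ys.mean()+185,cv2.minAreaRect(np.c_[xs+115,ys+185].astype(np.float32)))
big=cv2.resize(im[180:240,110:190],None,fx=10,fy=10,interpolation=cv2.INTER_CUBIC);cv2.imwrite('pics/t1.png',big)
im=a['img'];cv2.imwrite('pics/s1.png',cv2.resize(im[265:325,155:225],None,fx=10,fy=10,interpolation=cv2.INTER_CUBIC))
```

```text
[[ 0.024 -1.     0.018]
 [-0.989 -0.026 -0.144]
 [ 0.144 -0.015 -0.989]]
grip top [0.414 0.263 0.095] [0.409 0.27  0.095]
lip/back corners top (wall top .046) [array([0.472, 0.272, 0.046]), array([0.454, 0.22 , 0.046]), array([0.348, 0.25 , 0.046]), array([0.368, 0.304, 0.046])]
scene corners [array([0.468, 0.279, 0.046]), array([0.45 , 0.235, 0.046]), array([0.351, 0.261, 0.046]), array([0.353, 0.316, 0.046])]
panL rim [ 0.49  -0.001  0.084] [ 0.487 -0.001  0.084] floor slim [ 0.485 -0.004  0.069] [ 0.482 -0.004  0.069]
panR rim [ 0.499 -0.246  0.064] [ 0.49  -0.245  0.064]
post [ 0.57  -0.017  0.094] [ 0.576 -0.229  0.094] [ 0.566 -0.013  0.094]
button [0.543 0.175 0.05 ] box [0.363 0.057 0.02 ] tape [ 0.368 -0.137  0.019] vial [ 0.505 -0.146  0.05 ] edge [0.332 0.001 0.   ]
0.81 [137.8, 207.0] 503 121 147 193 226 ((133.80538940429688, 209.6324462890625), (19.55670928955078, 31.908321380615234), 17.10272979736328)
0.68 [214.7, 183.4] 1254 193 233 168 208 ((213.00001525878906, 187.5), (40.305084228515625, 38.890869140625), 45.0)
85 131.41176470588235 209.71764705882353 ((134.12045288085938, 210.04379272460938), (18.026947021484375, 29.38990020751953), 19.98310661315918)
```

View pics/t1.png

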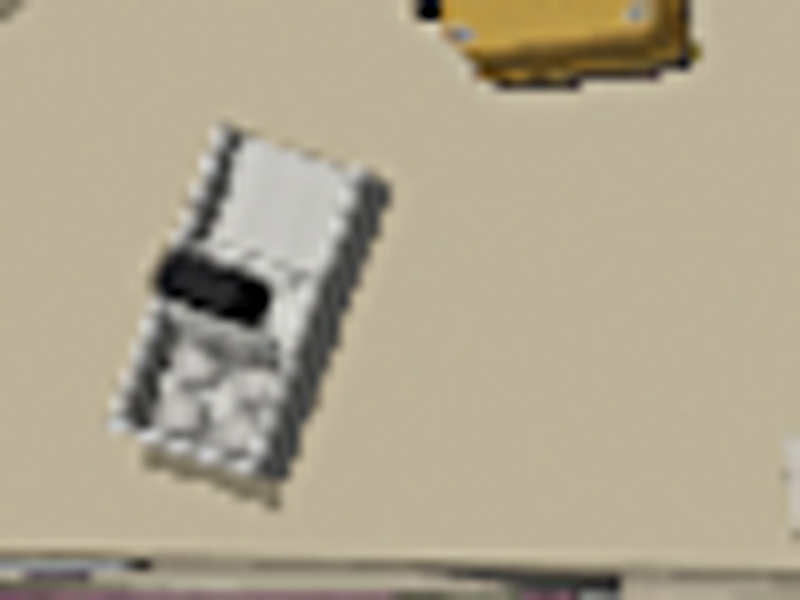

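View pics/s1.png

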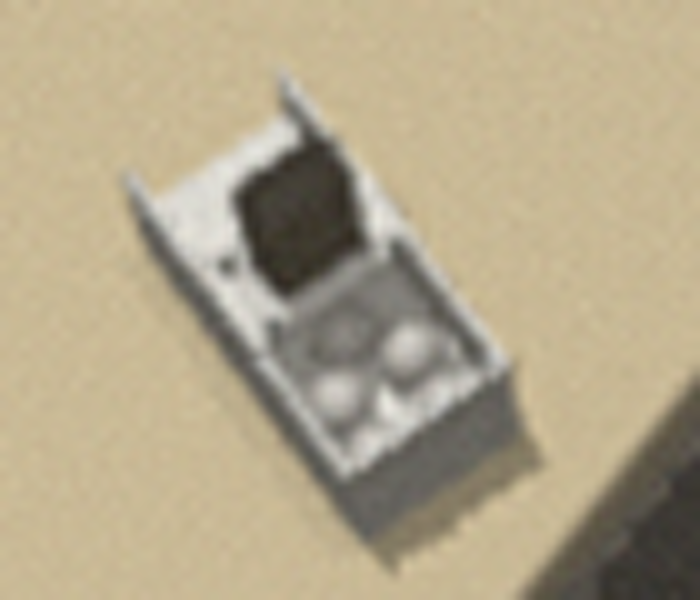

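Run:
```python
from h import *
a=env.grab_frame('scene');b=env.grab_frame('top')
P=np.array([atz(b,(110+u/10-.45,180+v/10-.45),.046) for u,v in [(225,128),(362,168),(262,472),(115,425)]])
Q=np.array([atz(a,(155+u/10-.45,265+v/10-.45),.046) for u,v in [(128,180),(285,75),(508,368),(348,475)]])
for X in (P,Q):
    print(np.round(X,3).tolist(),X.mean(0).round(3))
    d=(X[0]+X[1]-X[2]-X[3]); e=X[0]-X[1]+X[3]-X[2]
    print(np.linalg.norm(d)/2,np.linalg.norm(e)/2,np.degrees(np.arctan2(d[1],d[0])),np.degrees(np.arctan2(e[1],e[0]))-90)
print(atz(b,(110+21.5,180+28.6),.095),atz(a,(155+29.8,265+18),.095))
o=env.observe();from scipy.spatial.transform import Rotation as Ro
print(Ro.from_quat(o['tool_rot']).as_matrix().round(3))
```

```text
[[0.475, 0.278, 0.046], [0.462, 0.231, 0.046], [0.358, 0.258, 0.046], [0.373, 0.308, 0.046]] [0.417 0.269 0.046]
0.10690024714314054 0.050593275604761546 -15.536291784826496 -15.508880285520632
[[0.471, 0.279, 0.046], [0.457, 0.231, 0.046], [0.354, 0.262, 0.046], [0.369, 0.309, 0.046]] [0.413 0.27  0.046]
0.10719108261127352 0.04969242663455013 -16.59806054082156 -16.994210247933438
[0.41386795 0.26235043 0.095     ] [0.41067653 0.2688531  0.095     ]
[[ 0.944  0.33  -0.   ]
 [ 0.33  -0.944  0.   ]
 [-0.    -0.    -1.   ]]
```

drive_tool:
  steps: "0.08 0.1 0.05 0 0 0.1;0.2 0.24 0.05 0 0 0.24;0.33 0.38 0.05 0 0 0.38;0.46 0.52 0.05 0 0 0.52;0.59 0.66 0.05 0 0 0.66;0.72 0.8 0.05 0 0 0.8;0.84 0.92 0.05 0 0 0.92;0.9 1 0.05 0 0 1"
  claw: 65
  squeeze: 50

```text
clock: 2.45
tcp_pos: [0.4513, -0.2528, 0.2208]
tool_rot: [0.908, 0.418, 0.0, 0.001]
wrist_force: [1.0, -0.4, 0.5]
grip_width: 0.651
```

drive_tool:
  steps: "0 0.1 0 0 0 0.1;0 0.24 0 0 0 0.24;0 0.38 0 0 0 0.38;0 0.52 0 0 0 0.52;0 0.66 0 0 0 0.66;0 0.8 0 0 0 0.75;0 0.92 0 0 0 0.82;0 1 0 0 0 0.82"

```text
clock: 3.25
tcp_pos: [0.4496, 0.048, 0.2207]
tool_rot: [0.798, 0.602, 0.0, -0.0]
wrist_force: [0.2, -1.1, -0.0]
grip_width: 0.653
```

drive_tool:
  steps: "-0.02 0.1 0 0 0 0;-0.05 0.24 0 0 0 0;-0.08 0.38 0 0 0 0;-0.11 0.52 0 0 0 0;-0.14 0.64 -0.05 0 0 0;-0.15 0.707 -0.15 0 0 0;-0.15 0.707 -0.2 0 0 0;-0.15 0.707 -0.2 0 0 0"

```text
clock: 4.05
tcp_pos: [0.4025, 0.2576, 0.1578]
tool_rot: [0.799, 0.602, -0.003, -0.001]
wrist_force: [-0.7, -0.4, -0.1]
grip_width: 0.645
```

Run:
```python
from h import *
f=save('wrist','w1'); cv2.imwrite('pics/w1z.png',cv2.resize(f['img'],None,fx=1.5,fy=1.5))
o=env.observe();print(o['tcp_pos'],o['tool_rot'],o['joint_positions'])
b=save('top','t2');cv2.imwrite('pics/t2z.png',cv2.resize(b['img'][150:260,100:260],None,fx=5,fy=5,interpolation=cv2.INTER_CUBIC))
print([(d['centre'],d['score']) for d in env.search_frame('wrist','scoop_grip')])
c,s=np.cos(np.radians(-16)),np.sin(np.radians(-16))
def eq(X):
    p=np.array(f['R'])@X+f['t'];th=np.arctan2(np.hypot(p[0],p[1]),p[2]);ph=np.arctan2(p[1],p[0]);return np.round([f['fx']*th*np.cos(ph)+f['cx'],f['fy']*th*np.sin(ph)+f['cy']],1)
for dx,dy in [(9,15),(9,-15),(-9,-15),(-9,15)]:
    X=np.array([.415+(c*dx-s*dy)/1e3,.269+(s*dx+c*dy)/1e3,.095]);print(eq(X)*1.5)
```

```text
[0.40398342 0.2576424  0.15952177] [ 7.98956728e-01  6.01387010e-01 -1.31695118e-03 -2.74872966e-04] [ 3.86933569e-01  4.80939371e-02  1.81887802e+00 -1.47608414e-04
  1.27730765e+00  6.67299423e-01]
[([271.6, 171.5], 0.73)]
[421.2 251.4]
[420.15 302.85]
[388.65 302.85]
[388.8  251.25]
```

View pics/w1z.png

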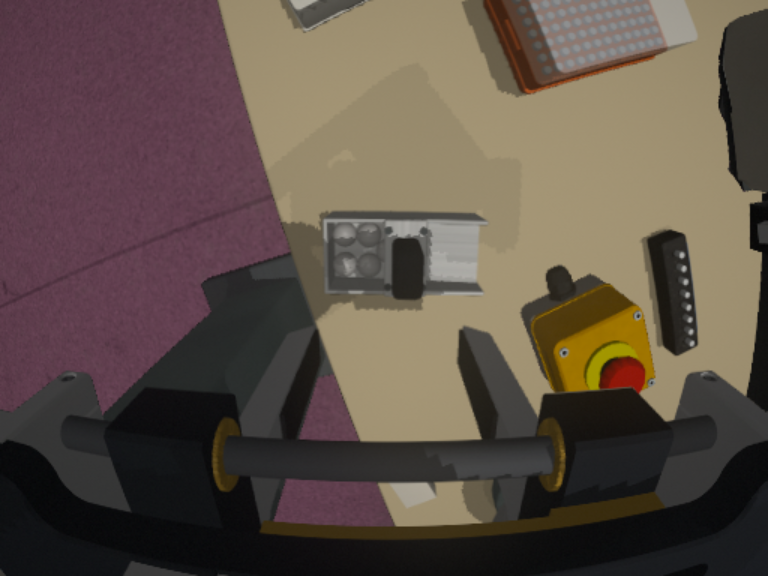

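drive_tool:
  steps: "0.02 0.02 0 0 0 0;0.037 0.038 -0.04 0 0 0;0.037 0.038 -0.08 0 0 0;0.037 0.038 -0.12 0 0 0;0.037 0.038 -0.16 0 0 0;0.037 0.038 -0.16 0 0 0"

```text
clock: 4.8
tcp_pos: [0.4138, 0.2681, 0.1095]
tool_rot: [0.799, 0.601, -0.003, -0.001]
wrist_force: [-0.3, 0.5, -1.1]
grip_width: 0.65
```

Run:
```python
from h import *
f=save('wrist','w2'); cv2.imwrite('pics/w2z.png',cv2.resize(f['img'],None,fx=1.5,fy=1.5))
o=env.observe();print(o['tcp_pos'],o['tool_rot'])
```

```text
[0.41468994 0.26854986 0.1107271 ] [ 7.99187582e-01  6.01078813e-01 -1.80866041e-03 -4.46213576e-04]
```

View pics/w2z.png

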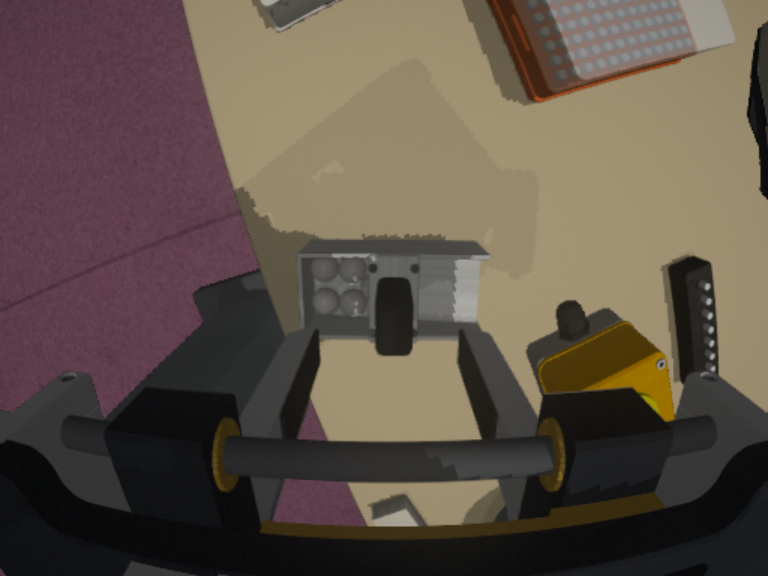

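drive_tool:
  steps: "0 0 -0.04 0 0 0;0 0 -0.08 0 0 0;0 0 -0.12 0 0 0;0 0 -0.15 0 0 0;0 0 -0.167 0 0 0;0 0 -0.167 0 0 0;0 0 -0.167 0 0 0"

```text
clock: 5.55
tcp_pos: [0.4163, 0.2693, 0.0624]
tool_rot: [0.799, 0.601, 0.0, 0.0]
wrist_force: [1.0, 0.5, 0.9]
grip_width: 0.653
```

drive_tool:
  steps: "0 0 0 0 0 0;0 0 0 0 0 0;0 0 0 0 0 0;0 0 0 0 0 0;0 0 0 0 0 0;0 0 0 0 0 0;0 0 0 0 0 0;0 0 0 0 0 0"
  claw: 0
  squeeze: 50

```text
clock: 6.35
tcp_pos: [0.4163, 0.2692, 0.0624]
tool_rot: [0.799, 0.601, 0.0, 0.0]
wrist_force: [0.1, 0.1, -0.2]
grip_width: 0.19
```

Run:
```python
from h import *
f=save('wrist','w3'); cv2.imwrite('pics/w3z.png',cv2.resize(f['img'],None,fx=1.5,fy=1.5))
o=env.observe();print(o['tcp_pos'],o['tool_rot'],o['grip_width'],o['wrist_force'])
```

```text
[0.4162825  0.26920599 0.06240092] [7.99162499e-01 6.01115022e-01 1.46970653e-04 9.12168996e-05] 0.18940430464599578 [ 1.38613283 -0.41390187 -0.6225049 ]
```

View pics/w3z.png

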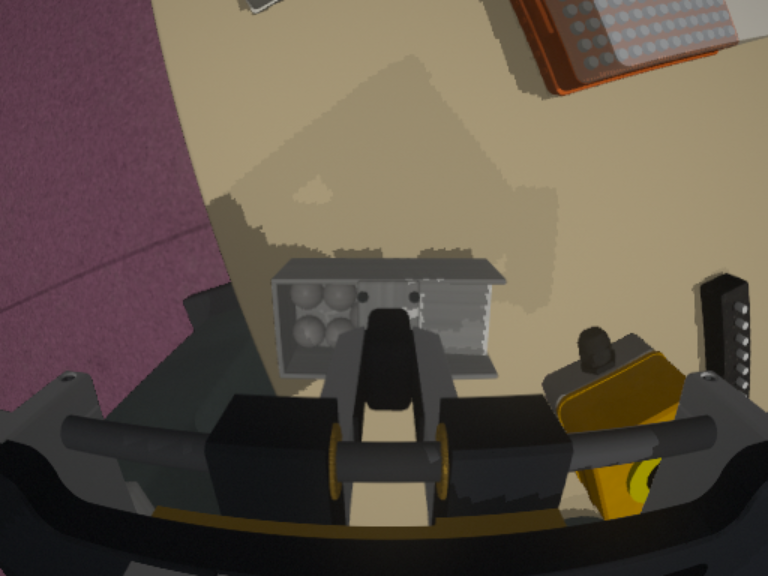

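drive_tool:
  steps: "0 0 0.02 0 0 0;0 0 0.06 0 0 0;0 0 0.12 0 0 0;0 0 0.19 0 0 0;0 0 0.26 0 0 0;0 0 0.32 0 0 0;0 0 0.36 0 0 0;0 0 0.377 0 0 0"
  squeeze: 55

```text
clock: 7.2
tcp_pos: [0.4167, 0.2695, 0.1772]
tool_rot: [0.799, 0.601, 0.001, 0.0]
wrist_force: [-0.5, 0.2, -3.1]
grip_width: 0.187
```

drive_tool:
  steps: "0 -0.01 0 0 0 0;0 -0.03 0 0 0 0;0 -0.07 0 0 0 0;0 -0.12 0 0 0 0;0 -0.17 0 0 0 0;0 -0.22 0 0 0 0;0 -0.27 0 0 0 0;0 -0.32 0 0 0 0"

```text
clock: 8.0
tcp_pos: [0.4155, 0.1713, 0.1749]
tool_rot: [0.799, 0.601, -0.001, -0.0]
wrist_force: [-0.8, -0.6, -3.2]
grip_width: 0.19
```

drive_tool:
  steps: "-0.005 -0.05 0 0 0 0;-0.01 -0.11 0 0 0 0;-0.015 -0.17 0 0 0 0;-0.02 -0.24 0 0 0 0;-0.025 -0.31 0 0 0 0;-0.025 -0.37 0 0 0 0;-0.025 -0.41 0 0 0 0;-0.025 -0.44 0 0 0 0"

```text
clock: 8.8
tcp_pos: [0.4081, 0.0399, 0.1752]
tool_rot: [0.8, 0.6, -0.0, -0.0]
wrist_force: [-0.5, 0.8, -3.9]
grip_width: 0.186
```

Run:
```python
from h import *
f=save('wrist','w4'); cv2.imwrite('pics/w4z.png',cv2.resize(f['img'],None,fx=1.5,fy=1.5))
a=save('scene','s4'); cv2.imwrite('pics/s4z.png',cv2.resize(a['img'][110:290,130:350],None,fx=3.3,fy=3.3,interpolation=cv2.INTER_CUBIC))
o=env.observe();print(o['clock'],o['tcp_pos'],o['tool_rot'],o['grip_width'],o['wrist_force'],o['joint_positions'])
```

```text
8.9 [0.4084442  0.04013994 0.17532166] [ 7.99774467e-01  6.00300583e-01 -1.07146137e-04 -1.96059474e-05] 0.18915329031422395 [ 0.02758274  0.54500169 -2.98542069] [-1.13546821e-01 -1.28992032e-01  1.95410175e+00 -1.22678352e-04
  1.31666558e+00  1.69526569e-01]
```

View pics/w4z.png

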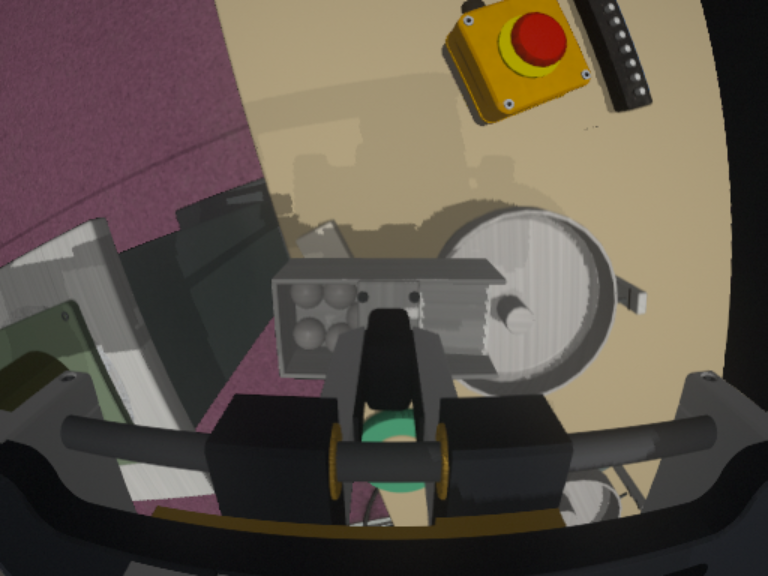

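View pics/s4z.png

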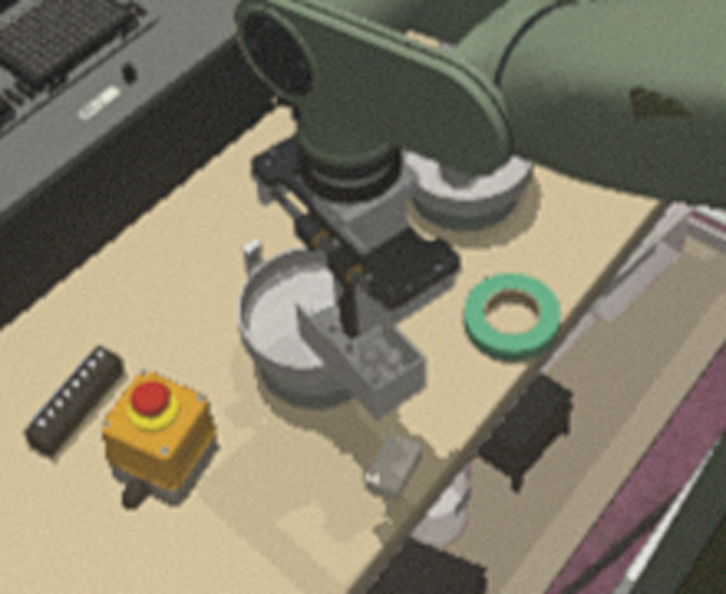

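Run:
```python
from h import *
f=env.grab_frame('wrist')
for n,p,z in [('rimR',(617,300),.084),('rimT',(530,207),.084),('rimB',(528,398),.084),('cyltop',(517,320),.084),('lip',(488,328),.136),('post',(641,301),.094)]:
    print(n,atz(f,(p[0]/1.5,p[1]/1.5),z,True).round(3))
```

```text
rimR [ 0.56  -0.013  0.084]
rimT [0.509 0.066 0.084]
rimB [ 0.482 -0.067  0.084]
cyltop [ 0.485 -0.005  0.084]
lip [0.458 0.018 0.136]
post [ 0.574 -0.015  0.094]
```

drive_tool:
  steps: "0.01 -0.01 0 0.018 0.064 0;0.019 -0.02 0 0.037 0.128 0;0.029 -0.035 0 0.055 0.192 0;0.038 -0.038 0 0.074 0.256 0;0.048 -0.041 0 0.092 0.32 0;0.054 -0.043 0 0.11 0.384 0;0.061 -0.044 0 0.129 0.448 0;0.063 -0.045 0 0.138 0.48 0"

```text
clock: 9.75
tcp_pos: [0.4283, 0.0282, 0.1752]
tool_rot: [0.792, 0.596, -0.079, -0.104]
wrist_force: [0.1, -0.4, -3.3]
grip_width: 0.186
```

Run:
```python
from h import *
f=save('wrist','w5'); cv2.imwrite('pics/w5z.png',cv2.resize(f['img'],None,fx=1.5,fy=1.5))
o=env.observe();print(o['clock'],o['tcp_pos'],o['tool_rot'],o['grip_width'],o['wrist_force'],o['joint_positions'])
```

```text
9.8 [0.42833559 0.02798085 0.17503606] [ 0.79209597  0.59622344 -0.0786979  -0.10444247] 0.18483626102687914 [-0.33605641 -0.27721386 -3.24346226] [-0.16183665  0.11586652  1.73706113  0.03053367  1.54923065  0.11382677]
```

View pics/w5z.png

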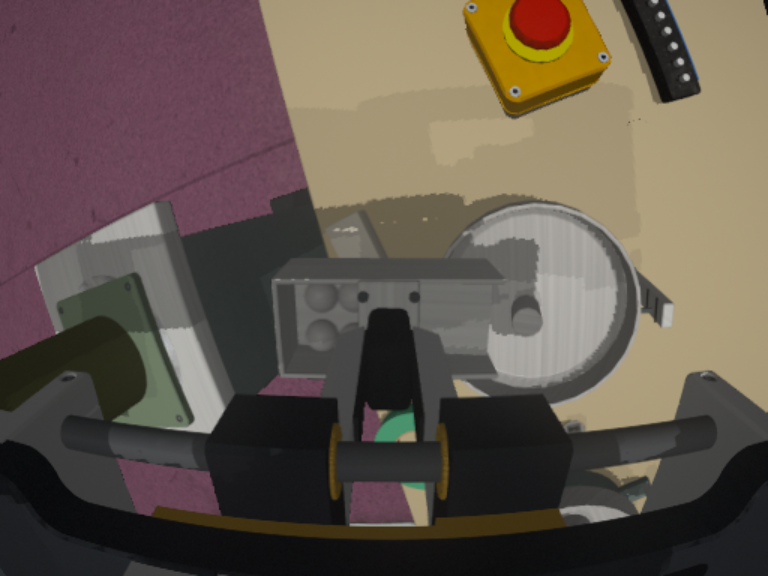

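drive_tool:
  steps: "0.005 -0.001 0 0.014 0.048 0;0.009 -0.003 0 0.028 0.096 0;0.013 -0.004 0 0.041 0.144 0;0.019 -0.005 0 0.055 0.192 0;0.019 -0.005 0 0.055 0.192 0;0.019 -0.005 0 0.055 0.192 0;0.019 -0.005 0 0.055 0.192 0;0.019 -0.005 0 0.055 0.192 0"

```text
clock: 10.6
tcp_pos: [0.4331, 0.0263, 0.1757]
tool_rot: [0.786, 0.591, -0.109, -0.145]
wrist_force: [-0.6, 0.3, -0.6]
grip_width: 0.187
```

Run:
```python
from h import *
f=save('wrist','w6'); cv2.imwrite('pics/w6z.png',cv2.resize(f['img'],None,fx=1.5,fy=1.5))
o=env.observe();print(o['clock'],o['tcp_pos'],o['tool_rot'],o['grip_width'],o['wrist_force'],o['joint_positions'])
```

```text
10.65 [0.43308778 0.02624459 0.1756693 ] [ 0.7858291   0.59111123 -0.10947715 -0.14517193] 0.18730385502563243 [ 0.39641802  0.76824952 -1.75372296] [-0.17082929  0.20399256  1.65753708  0.03898405  1.64371049  0.10582569]
```

View pics/w6z.png

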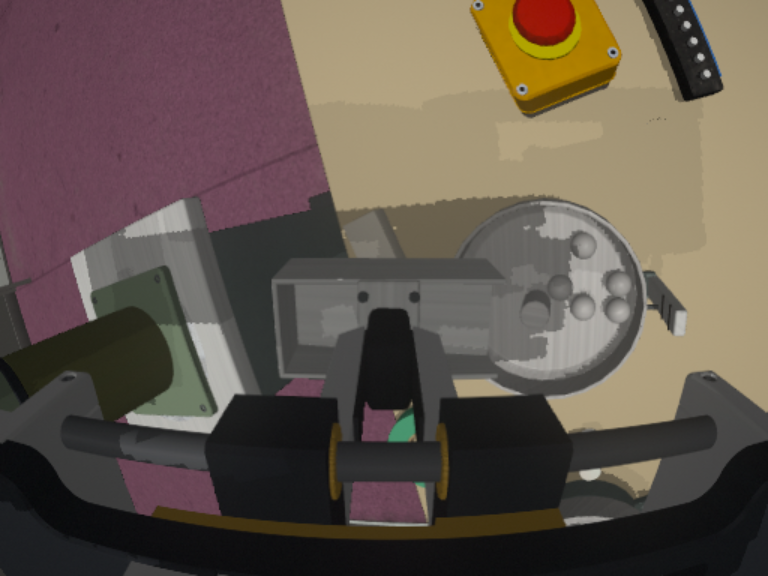

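drive_tool:
  steps: "0 0 0.03 0 0 0;-0.01 0.003 0.07 -0.02 -0.07 0;-0.03 0.01 0.1 -0.05 -0.17 0;-0.05 0.02 0.1 -0.08 -0.29 0;-0.07 0.03 0.1 -0.12 -0.42 0;-0.08 0.05 0.1 -0.16 -0.54 0;-0.08 0.08 0.1 -0.185 -0.64 0;-0.08 0.12 0.1 -0.193 -0.672 0"

```text
clock: 11.45
tcp_pos: [0.4081, 0.0626, 0.2064]
tool_rot: [0.799, 0.601, 0.001, 0.001]
wrist_force: [0.3, -0.3, -2.8]
grip_width: 0.191
```

Run:
```python
from h import *
from scipy.spatial.transform import Rotation as Ro
f=save('wrist','w7'); cv2.imwrite('pics/w7z.png',cv2.resize(f['img'],None,fx=1.5,fy=1.5))
o=env.observe();print(o['clock'],o['tcp_pos'],o['tool_rot'],o['grip_width'],o['wrist_force'])
R=Ro.from_quat(o['tool_rot']);print(R.as_matrix().round(4))
z=R.as_matrix()[:,2];print('rotvec to level (units)',np.cross(z,[0,0,-1])/np.radians(30))
```

```text
11.5 [0.40787091 0.06430327 0.20638141] [ 7.98853295e-01  6.01524670e-01  1.20683776e-03 -1.67648338e-04] 0.1890367016190454 [-1.01377218  0.19255774 -2.29366153]
[[ 0.2763  0.9611  0.0017]
 [ 0.9611 -0.2763  0.0017]
 [ 0.0021  0.0012 -1.    ]]
rotvec to level (units) [-0.00328446  0.00329734  0.        ]
```

View pics/w7z.png

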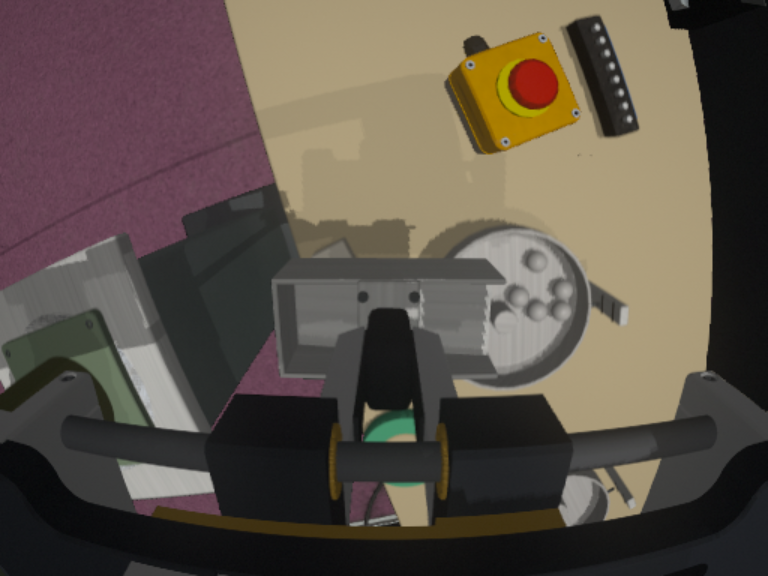

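drive_tool:
  steps: "0.003 0.04 0 0 0 0;0.006 0.11 0 0 0 0;0.01 0.2 0 0 0 0;0.014 0.3 0 0 0 0;0.018 0.4 0 0 0 0;0.022 0.5 0 0 0 0;0.025 0.58 0 0 0 0;0.027 0.64 0 0 0 0"

```text
clock: 12.3
tcp_pos: [0.4174, 0.256, 0.2055]
tool_rot: [0.799, 0.601, -0.0, -0.0]
wrist_force: [-0.9, 0.5, -1.7]
grip_width: 0.188
```

drive_tool:
  steps: "0 0.03 -0.02 0 0 0;0 0.04 -0.07 0 0 0;0 0.04 -0.14 0 0 0;0 0.04 -0.21 0 0 0;0 0.04 -0.28 0 0 0;0 0.04 -0.34 0 0 0;0 0.04 -0.38 0 0 0;0 0.04 -0.4 0 0 0"

```text
clock: 13.1
tcp_pos: [0.4165, 0.2655, 0.0839]
tool_rot: [0.799, 0.601, -0.001, -0.0]
wrist_force: [-0.2, -0.8, -2.0]
grip_width: 0.183
```

Run:
```python
from h import *
f=save('wrist','w8'); cv2.imwrite('pics/w8z.png',cv2.resize(f['img'],None,fx=1.5,fy=1.5))
t=save('top','t8'); cv2.imwrite('pics/t8z.png',cv2.resize(t['img'][110:270,100:400],None,fx=2.66,fy=2.66,interpolation=cv2.INTER_CUBIC))
o=env.observe();print(o['clock'],o['tcp_pos'],o['tool_rot'],o['wrist_force'])
```

```text
13.2 [0.41685864 0.26580523 0.08467056] [ 7.99274759e-01  6.00965037e-01 -9.19969341e-04 -1.96495965e-04] [ 0.22152705  0.34298963 -1.43430212]
```

View pics/t8z.png

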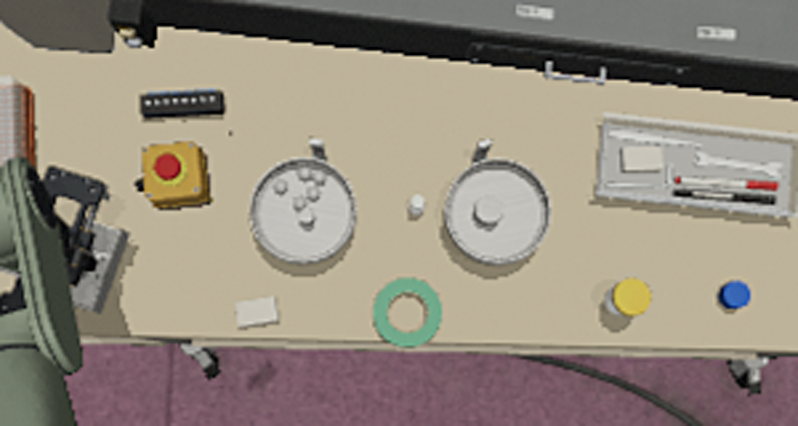

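drive_tool:
  steps: "0 0 -0.02 0 0 0;0 0 -0.04 0 0 0;0 0 -0.055 0 0 0;0 0 -0.065 0 0 0;0 0 -0.07 0 0 0;0 0 -0.07 0 0 0;0 0 -0.07 0 0 0"

```text
clock: 13.9
tcp_pos: [0.4174, 0.2663, 0.0646]
tool_rot: [0.799, 0.601, 0.0, 0.0]
wrist_force: [0.7, -0.2, -0.9]
grip_width: 0.187
```

Run:
```python
from h import *
o=env.observe();print(o['clock'],o['tcp_pos'],o['tool_rot'],o['wrist_force'])
```

```text
13.9 [0.41744089 0.26627293 0.06459155] [7.99164771e-01 6.01112002e-01 1.62993098e-04 4.52347344e-05] [ 0.74543113 -0.22255247 -0.85036328]
```

drive_tool:
  steps: "0 0 -0.003 0 0 0;0 0 -0.006 0 0 0;0 0 -0.008 0 0 0;0 0 -0.008 0 0 0;0 0 -0.008 0 0 0"

```text
clock: 14.4
tcp_pos: [0.4174, 0.2663, 0.0624]
tool_rot: [0.799, 0.601, 0.0, 0.0]
wrist_force: [-1.2, -1.3, 1.9]
grip_width: 0.191
```

drive_tool:
  steps: "0 0 0 0 0 0;0 0 0 0 0 0;0 0 0 0 0 0;0 0 0 0 0 0;0 0 0 0 0 0;0 0 0 0 0 0"
  claw: 60

```text
clock: 15.0
tcp_pos: [0.4173, 0.2662, 0.062]
tool_rot: [0.799, 0.601, -0.0, -0.0]
wrist_force: [0.8, 0.3, 0.3]
grip_width: 0.596
```

drive_tool:
  steps: "0 0 0.03 0 0 0;0 0 0.08 0 0 0;0 0 0.15 0 0 0;0 0 0.24 0 0 0;0 0 0.33 0 0 0;0 0 0.42 0 0 0;0 0 0.47 0 0 0;0 0 0.5 0 0 0"

```text
clock: 15.8
tcp_pos: [0.4183, 0.2666, 0.2146]
tool_rot: [0.799, 0.601, 0.002, 0.0]
wrist_force: [0.7, 0.5, -0.3]
grip_width: 0.602
```

drive_tool:
  steps: "0 -0.05 0 0 0 0;0 -0.12 0 0 0 0;0 -0.2 0 0 0 0;0 -0.28 0 0 0 0;0 -0.36 0 0 0 0;0 -0.43 0 0 0 0;0 -0.47 0 0 0 0;0 -0.5 0 0 0 0"

```text
clock: 16.6
tcp_pos: [0.4165, 0.1149, 0.2111]
tool_rot: [0.8, 0.601, -0.001, -0.001]
wrist_force: [-0.0, -0.1, 0.7]
grip_width: 0.599
```

Run:
```python
from h import *
f=save('wrist','w9'); cv2.imwrite('pics/w9z.png',cv2.resize(f['img'],None,fx=1.5,fy=1.5))
t=save('top','t9'); cv2.imwrite('pics/t9z.png',cv2.resize(t['img'][110:270,100:400],None,fx=2.66,fy=2.66,interpolation=cv2.INTER_CUBIC))
a=save('scene','s9'); cv2.imwrite('pics/s9z.png',cv2.resize(a['img'][110:340,110:370],None,fx=3,fy=2.6,interpolation=cv2.INTER_CUBIC)[:600])
o=env.observe();print(o['clock'],o['tcp_pos'],o['grip_width'])
```

```text
16.75 [0.41707483 0.11599728 0.21171981] 0.5994878588387053
```

View pics/w9z.png

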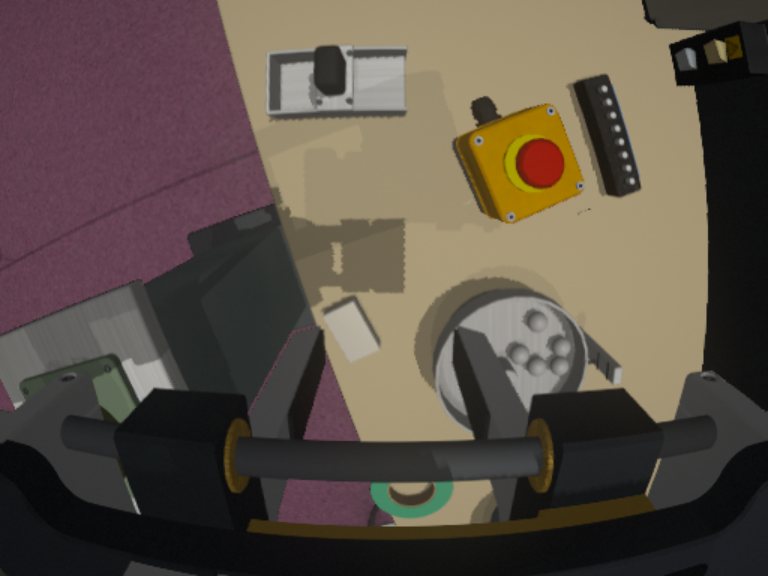

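View pics/t9z.png

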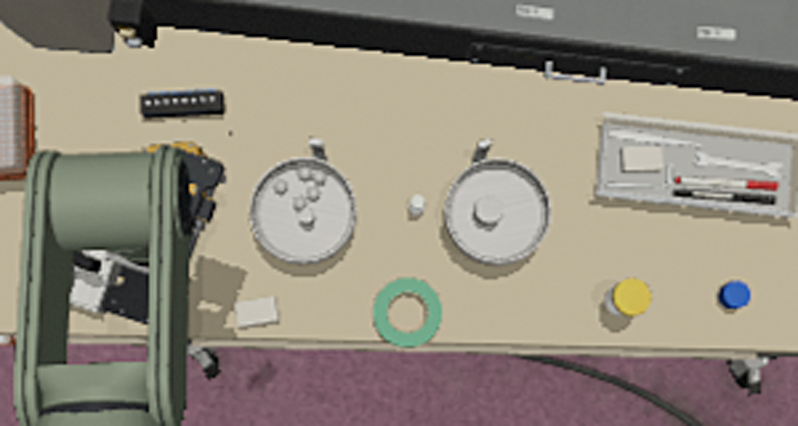

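View pics/s9z.png

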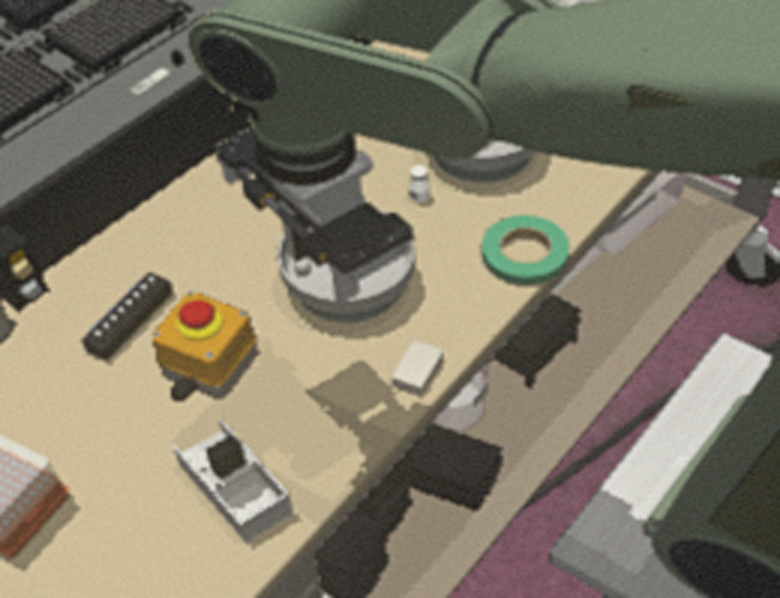

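drive_tool:
  steps: "0 0.05 0.05 0 0 0;0 0.15 0.1 0 0 0;0 0.28 0.15 0 0 0;0 0.42 0.2 0 0 0;0 0.56 0.2 0 0 0;0 0.7 0.2 0 0 0;0 0.78 0.2 0 0 0;0 0.8 0.2 0 0 0"

```text
clock: 17.55
tcp_pos: [0.4162, 0.3593, 0.2715]
tool_rot: [0.798, 0.603, -0.0, -0.0]
wrist_force: [-0.6, 0.7, -0.1]
grip_width: 0.6
```

Run:
```python
from h import *
a=save('scene','s10'); A=cv2.imread('pics/s0.png')
c=lambda i:cv2.resize(i[165:245,195:260],None,fx=6,fy=6,interpolation=cv2.INTER_CUBIC)
im=np.hstack([c(A),c(a['img'])]);print(im.shape)
for off,i in ((0,0),(390,1)):
  for z,col in ((.084,(0,0,255)),(.064,(0,255,0))):
    pts=np.array([proj(a,[.490+.068*np.cos(t),-.001+.068*np.sin(t),z]) for t in np.linspace(0,6.28,60)])
    p=((pts-[195,165]+.5)*6+[off,0]).astype(int)
    for q in p: cv2.circle(im,tuple(int(v) for v in q),1,col,-1)
cv2.imwrite('pics/cmp.png',im); print(env.observe()['clock'],env.observe()['tcp_pos'])
```

```text
(480, 780, 3)
17.6 [0.4163685  0.3585407  0.27143922]
```

View pics/cmp.png

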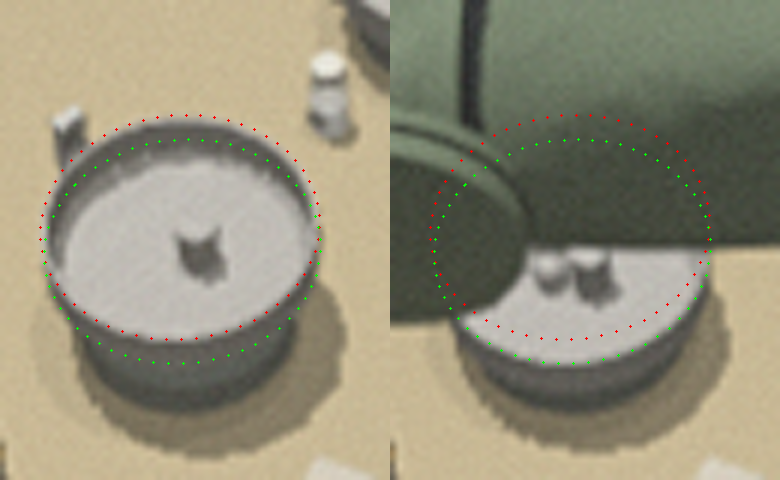

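The left panel shows the starting rim on the red "up" ring (z = 84 mm). In the right panel the rim now lies on the green "down" ring (z = 64 mm), so the pan has dropped onto its stop. The empty scoop stands upright in the earlier views.

```bash
python3 -c "
from station import env
env.hand_in(); print(env.observe()['clock'])"
```

```text
the job is handed in; nothing more can be done
the job is handed in; nothing more can be done
```

I gripped the scoop and poured all five balls into the pan that was still up, the one holding the slim cylinder. I then set the empty scoop back upright close to where it started, let go and moved the arm clear. I handed the job in at about 17.6 s.

**Pan:** the last scene picture shows the front edge of its rim on the predicted "down" line (64 mm). At the start it was on the "up" line (84 mm). The arm hid the back half of the rim in that picture.

**Balls and scoop:** all five balls show in the pan in the top and wrist pictures, with the slim cylinder still standing. The scoop is empty and upright.

**Everything else:** the full pan and the other things on the bench looked unmoved. The wrist force readings after each move stayed under about 4 N. No checks failed or disagreed.

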